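# Lock a grinding cup onto the bench mill and hold the run key

### The arm

A 6-joint arm with a two-finger parallel gripper is mounted at the origin on the work surface. World frame = base frame: x ahead of the robot, y to its left, z up, the work surface at z = 0. Lengths are in m, angles in rad, forces in N, time in s.
With the tool pointing down it reaches from about 0.35 to 0.975 m from the base axis. Payload 4.9 kg.
Tool frame: the origin (TCP) lies at the very end of the fingers, on their centre line; the grasp point (between the pads) lies 19 mm behind it; z points along the fingers, y is the line along which they close (so a half turn about z gives the same grasp; the last joint's range is limited). The gripper opens to 85 mm and grips with 20 to 120 N. Pads are 22 mm wide; open, the fingers measure 114 mm over their backs; the gripper's body (76 mm by 85 mm) begins 54 mm behind the grasp point. The pads swing forward as they close: fully open they stand 13 mm farther back than shut.
Start: joints at [1.159, 0.053, 1.613, -0, 1.476, -0.119], TCP at [0.18, 0.598, 0.231] pointing down, gripper open.
Joint ranges: [-3.01, 3.01], [-1.01, 2.22], [0.06, 2.58], [-1.02, 4.17], [0.09, 2.62], [-3.14, 3.14]. Speed limits (rad/s): [2.57, 2.57, 3.14, 3.14, 3.14, 3.14].

### API

Orientations are given as a unit quaternion [w, x, y, z].
In Python, from plant import state, optics, ticket, nets gives the robot as it stands. The module is installed in compiled form; this text tells all that it offers.
- The arm moves only by the shell command python3 -m inch 'ROWS' [OPENING]. ROWS is JSON, a list of rows, each an object of numbers: "dx", "dy", "dz": the shift along the tool's x, y, z as a fraction of full scale; "rx", "ry", "rz": the turn, a rotation vector about the tool's x, y, z as a fraction of full scale. In form: [{"dx": .., "dy": .., "dz": .., "rx": .., "ry": .., "rz": ..}, ...]. A call has 1 to 5 rows; each row is the pose to reach, as a shift and turn from the pose commanded when the call began, along the tool's axes at that moment; what a row does not reach only later rows make up. Full scale, the value 1, is 0.8 m for a shift and 1.5 rad for a turn. A row lasts 1/10 s, in which the tool goes at most 50 mm and 8.59 degrees, less where a joint would pass 70% of its speed; a pose out of reach is approached as far as the arm can. A call with a number of a shift or a turn outside -1 to 1 is refused whole. A call with a gripper value outside its range is refused whole. OPENING is the opening, from -1 (shut) to 1 (fully open), set as the call begins (- or left out, the last holds). The fingers move at their own pace and stop on an object; the grip force is fixed at half the most. Time passes only in rows, so rows that repeat a pose let the fingers close. It gives the time, the measured TCP pose, the force, the opening and the grip force at its end, in the units of the state.
- state(): the state, without advancing time (a new reading comes with each control period).
- optics.grab_frame(name): name is "side" or "top" or "wrist"; returns the picture (420x560x3 uint8, red, green, blue); there is no depth.
- optics.camera_info(name): a dict with "fx", "fy", "cx", "cy" (pixels), "R" (3x3) and "t" (3): a world point X has camera coordinates R X + t. Camera axes: x right, y down, z forward; pixel columns grow to the right and rows downward; lengths in m; the calibration is good to about 2 mm. The wrist camera is an equidistant fisheye: a pixel r from the principal point sees the ray r / f radians off the axis. A picture is of the moment at which its call begins: read the wrist's pose just before it. camera_info takes no time and is no camera call; for the wrist camera it gives the pose at the moment of the call.
- ticket.job_done(): hands the job in; it is judged then, once.
Trained networks look in the newest picture that a camera, given by its name, has taken for a name from the list of things; names that differ only in an ending like _2 or _b are one class to them, and where a whole thing is asked for, a point or a joint stands for the part that bears it (a point fixed in the world has none). Each returns a list of dicts, best first, with "confidence" (0 to 1); they miss things now and then, are a little off and sometimes report something else, mostly with a low value. They report only what shows in the picture. A call takes as long as a camera call.
- nets.boxes_of(camera, name): "bbox" ([centre column, centre row, width, height] in pixels, round what is visible of it).
- nets.outline_of(camera, name): "pixels" (420x560 bool, what is visible of it) and "bbox" ([centre column, centre row, width, height] in pixels, round what is visible of it).
The state is a dict: "time": time; "joint_pos": joint angles; "joint_vel": joint speeds; "joint_efforts": joint torques, N m; "tool_pos": TCP position; "tool_rot": TCP orientation; "contact_force": force on the tool from outside, world axes, zero at the start; "ft_torque": the same for the moment, N m; "gripper_width": opening from 0.0 (shut) to 1.0 (fully open); "grasp_force": force on a finger pad.
Only numpy, scipy, OpenCV 4.12 (cv2) and the standard library are available. Lean on these libraries where they do the work, as an engineer would, in place of code of your own. Each camera call takes 0.05 s, during which the arm holds its last target. There are 200 camera calls.

### The job

Fit the grinding cup with the orange collar onto the bench mill: lower its two lugs through the gaps of the socket ring, push it fully home against the spring and turn it clockwise (seen from above) to the stop so that it is locked, then let go of it. Only then press the mill's green hold-to-run key right down with the fingers, firmly but without leaning hard on it, and finish while still holding it down. Leave the other cups and everything else on the bench where they are.

Things in the scene. Friction and masses are not known exactly. Their poses are not given: they have to be found in the camera images.
- cup_orange: closed steel cup with orange collar, the one to fit. Stands collar down, 95 mm tall, 0.15 to 0.3 kg. Origin: centre of underside, z up. Collar 48 mm diameter (z 0 to 18 mm), bottom edge chamfered; steel body 40 mm diameter from z 22 mm up (grip this). Same after half a turn. Orange stripes down the body and an orange bar across the top point along the lugs, the cup's x axis.
- cup_lug (a point): middle of one of the orange cup's two lugs, 6 mm above its underside, 26 mm from its axis along +x; its twin lies along -x. Lugs are 12 mm wide, 6 mm thick (z 3 to 9 mm), their tips 32 mm from the cup's axis.
- cup_blue: a second cup, same shape, blue collar, stripes and lugs; leave alone. Origin: centre of its underside.
- cup_black: a third cup, same shape, black collar, stripes and lugs; leave alone. Origin: centre of its underside.
- tray: white shallow tray fixed to the bench, 360 x 130 mm (its x and y), walls 20 mm high, floor 4 mm thick; the three cups stand in a row along its x, about 105 mm apart, in any order and turned anyhow. Origin: centre of its underside.
- mill: low white bench mill fixed to the bench, 210 x 130 mm (its x and y), flat grey deck 60 mm above the bench. Origin: centre of its underside; its front, with the key, is its -x end, the socket lies towards +x; z up. A small black speed knob (not used) stands 12 mm high beside the key at x = -68 mm, y = +46 mm.
- socket (a point): centre of the mill's socket, on the deck: 45 mm to +x of the mill's origin, 60 mm up; axes as the mill's. Around it a grey bayonet ring, outside 80 mm, 17 mm high, bore 52 mm (2 mm play round the collar). Two facing gaps 19 mm wide let the lugs down; a lip (12 to 17 mm above the deck) covers the track below, in which the lugs turn clockwise 60 degrees to a stop; walls block the other way.
- ring_gap (a point): middle of one gap in the ring, at the ring's top, 30 mm from the socket's centre and 60 degrees anticlockwise (from above) of the mill's +x axis; the other gap lies straight across. White dots on the ring's rim mark the gaps; green dots, on the mill's x axis, mark where the lugs point when the cup is locked.
- coupling (a joint): how far the sprung steel drive coupling (30 mm disc in the socket's middle) is pushed down, m: 0 = 6 mm above the deck, 0.006 = flush. 5 N to start, 7.4 N flush. It holds the cup up: only with the cup's underside under 3 mm above the deck (it can go down to the deck) do the lugs pass under the lip. When the locked cup is let go it rises about 3 mm, up to the lip.
- run_key_top (a point): centre of the top face of the green hold-to-run key, 40 x 48 mm (the mill's x and y), at the front of the deck, 113 mm from the socket centre towards the mill's -x; 74 mm above the bench when released. Moves down with the key.
- run_key (a joint): how far the green key is pressed down, m: 0 released, 0.010 fully down. Spring: 2.6 N to start, 9.1 N at full travel; it springs back when let go. It counts as held down from 0.008. Do not press it with more than 35 N.
- reagent_bottle: amber bottle with blue cap, 66 mm diameter, 150 mm tall, origin under its centre; leave alone.
- beaker: clear beaker, 70 mm diameter, 90 mm tall, origin under its centre; leave alone.
- soap_pump: pink soap bottle with white pump, 68 mm diameter, 167 mm tall, origin under its centre; leave alone.
- brush: wooden cleaning brush lying on the bench; leave alone.
- sample_jar: white jar with red cap, 50 mm diameter, 60 mm tall, origin under its centre; leave alone.

How it is judged:
On the way, in this order (a step that is already met when the one before it is completed fails the run):
1. the orange cup is in the socket, pushed home against the spring (horizontal distance between cup_orange and socket below 0.005 m and z of cup_orange in the frame of socket below 0.004 m and angle between cup_orange's own z axis and vertical below 0.08 rad), for 0.1 s.
2. the orange cup is turned to the stop (locked) and let go (angle between the x axis of cup_orange and the x axis of mill, either way round below 0.2 rad and horizontal distance between cup_orange and socket below 0.005 m and z of cup_orange in the frame of socket below 0.006 m and contact force between the fingers and cup_orange below 0.05 N), for 0.2 s.
At the end, for the whole second after the job is handed in: Orange cup locked in the socket: within 5 mm of its centre, underside under 6 mm above the deck, upright within 0.1 rad, x axis within 0.2 rad of the mill's, at rest, not touched by the fingers; the fingers hold the green key down at least 8 of its 10 mm with 4 to 35 N (all of step 2 and angle between cup_orange's own z axis and vertical below 0.1 rad and linear speed of cup_orange below 0.02 m/s and value of joint run_key above 0.008 m and contact force between the fingers and run_key between 4 and 35 N); the arm keeps its last pose, push and grip.
It fails at once if the run key is pressed (more than 4 mm) while the orange cup is not locked in the socket (value of joint run_key above 0.004 m and (angle between the x axis of cup_orange and the x axis of mill, either way round above 0.3 rad or horizontal distance between cup_orange and socket above 0.008 m)).
It fails at once if another cup or another thing on the bench is pushed more than 30 mm from its place (distance of any of cup_blue, cup_black, reagent_bottle, beaker, soap_pump, brush, sample_jar from where it was at the start of the episode above 0.03 m).
It also fails if it takes over 61 s, if anything falls off the work surface, if the arm or the gripper's body presses on something with over 40 N, if the wrist force passes 120 N, or if a joint passes its speed limit or range.

## Working session

There is one attempt and no reset: what is moved stays moved. The work goes in short steps, Python scripts to look and compute and a shell command to move; the robot and the scene stay as the last step left them, time stands still between calls to the robot, and variables do not carry over. Pictures are saved under pics/ and viewed, at most 10 in all, crops included, and the job is handed in when it is done.

```bash
mkdir -p pics
python3 - <<'E'
from plant import state, optics, ticket, nets
import cv2,numpy as np
s=state();print(s)
for n in ["top","side"]:
    im=optics.grab_frame(n);cv2.imwrite(f"pics/{n}0.png",im[:,:,::-1])
    c=optics.camera_info(n);print(n,{k:np.round(v,4).tolist() for k,v in c.items()})
    for t in ["cup_orange","mill","run_key_top","cup_blue","cup_black","tray"]:
        print(t,[(round(d["confidence"],2),np.round(d["bbox"]).tolist()) for d in nets.boxes_of(n,t)[:2]])
E
```

```text
{'time': 0.0, 'joint_pos': array([ 1.15901074e+00,  5.33656509e-02,  1.61429376e+00,  3.09544978e-06,
        1.47596990e+00, -1.18992879e-01]), 'joint_vel': array([-0.00016884,  0.00066677, -0.00057708, -0.00010822, -0.00018054,
        0.00069733]), 'joint_efforts': array([ 3.28719514e-03, -3.93671072e+01, -3.70189655e+01,  1.37516322e-04,
        6.72414477e-03, -1.68649755e-06]), 'tool_pos': array([0.18013879, 0.59783543, 0.23005769]), 'tool_rot': array([-2.68579364e-04,  1.45874062e-01,  9.89302644e-01, -9.82275047e-04]), 'contact_force': array([-0.1917304 , -0.01927807,  0.09466559]), 'ft_torque': array([-0.02795192, -0.02176439,  0.01662216]), 'grasp_force': 0.0, 'gripper_width': 1.0024960498226823}
top {'fx': 411.5683, 'fy': 411.5683, 'cx': 282.6065, 'cy': 210.5446, 'R': [[-0.1582, -0.9874, -0.0017], [-0.9646, 0.1549, -0.2132], [0.2108, -0.0321, -0.977]], 't': [0.085, 0.6064, 0.9455]}
cup_orange [(0.73, [212.0, 263.0, 23.0, 28.0]), (0.28, [340.0, 218.0, 57.0, 89.0])]
mill [(0.95, [341.0, 219.0, 58.0, 90.0])]
run_key_top [(0.53, [339.0, 243.0, 21.0, 15.0]), (0.3, [341.0, 218.0, 57.0, 91.0])]
cup_blue [(0.57, [202.0, 306.0, 26.0, 24.0])]
cup_black [(0.74, [211.0, 216.0, 28.0, 22.0])]
tray [(0.81, [206.0, 262.0, 64.0, 148.0]), (0.47, [200.0, 306.0, 26.0, 21.0])]
side {'fx': 454.206, 'fy': 454.206, 'cx': 276.4103, 'cy': 209.574, 'R': [[0.9256, -0.3785, 0.0051], [-0.2782, -0.6892, -0.6691], [0.2568, 0.6179, -0.7432]], 't': [-0.5361, 0.2291, 1.3173]}
cup_orange [(0.79, [239.0, 188.0, 17.0, 26.0])]
mill [(0.81, [296.0, 261.0, 77.0, 45.0])]
run_key_top [(0.66, [270.0, 256.0, 18.0, 12.0])]
cup_blue [(0.78, [210.0, 189.0, 19.0, 24.0])]
cup_black [(0.71, [270.0, 185.0, 13.0, 30.0])]
tray [(0.73, [241.0, 194.0, 112.0, 43.0])]
```

Run:
```python
import cv2,numpy as np
t=cv2.imread("pics/top0.png")[145:350,150:410]; s=cv2.imread("pics/side0.png")[140:310,160:360]
cv2.imwrite("pics/topc.png",cv2.resize(t,None,fx=2.9,fy=2.9,interpolation=cv2.INTER_CUBIC))
```

```text
(no output)
```

View pics/top0.png

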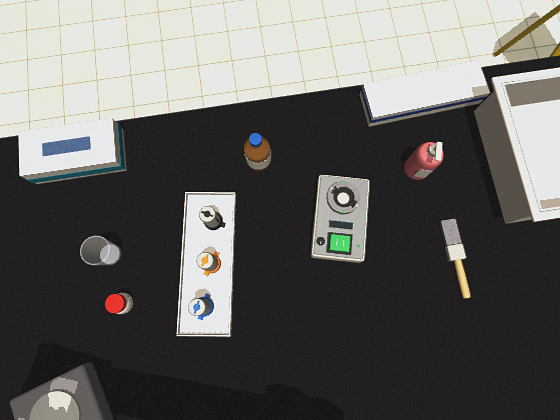

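View pics/topc.png

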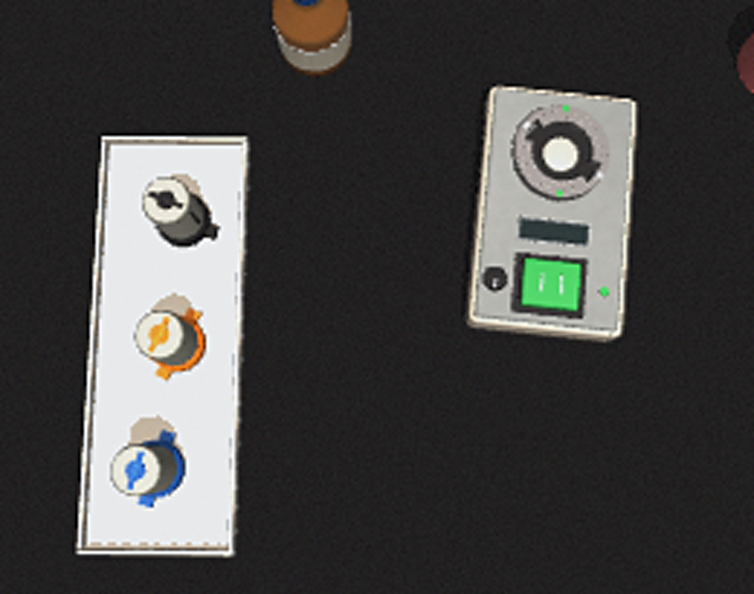

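View pics/side0.png

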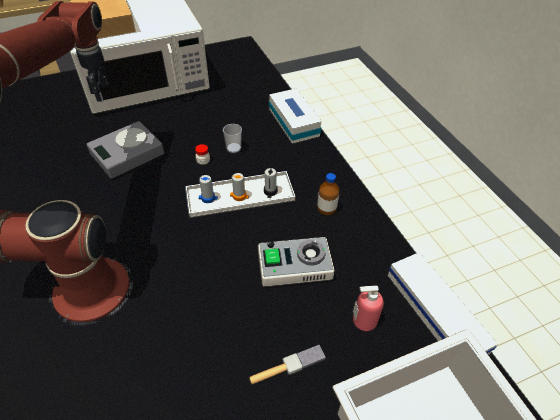

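```bash
cat > h.py <<'E'
from plant import state, optics, ticket, nets
import cv2,numpy as np
from scipy.spatial.transform import Rotation as Ro
def ray(c,u,v,fish=False):
    R=np.array(c["R"]);t=np.array(c["t"]);a=np.array([(u-c["cx"])/c["fx"],(v-c["cy"])/c["fy"],1.])
    if fish:
        r=np.hypot(a[0],a[1]);a=np.array([np.sin(r)*a[0]/max(r,1e-9),np.sin(r)*a[1]/max(r,1e-9),np.cos(r)])
    return -R.T@t,R.T@a
def onz(c,u,v,z,fish=False):
    o,d=ray(c,u,v,fish);return o+d*(z-o[2])/d[2]
def proj(c,X,fish=False):
    p=np.array(c["R"])@np.array(X)+np.array(c["t"])
    if fish:
        n=np.hypot(p[0],p[1]);th=np.arctan2(n,p[2]);a=th*p[:2]/n
    else: a=p[:2]/p[2]
    return np.array([c["cx"]+c["fx"]*a[0],c["cy"]+c["fy"]*a[1]])
def tool():
    s=state();q=s["tool_rot"];return s["tool_pos"],Ro.from_quat([q[1],q[2],q[3],q[0]]).as_matrix(),s
E
python3 - <<'E'
from h import *
c=optics.camera_info("top")
z=lambda x,y:(150+x/2.9-.3,145+y/2.9-.3)
for n,p,h in [("cup",(158,334),.099),("socket",(560,153),.066),("socket ring",(560,152),.077),("green1",(566,108),.077),("green2",(559,193),.077),("key",(550,284),.074),("blue",(135,470),.099),("black",(165,201),.099),("stripeA",(163,320),.099),("stripeB",(153,348),.099),("lugA",(195,314),.01),("lugB",(164,375),.01)]:
    print(n,onz(c,*z(*p),h).round(4))
p,R,s=tool();print(p,R.round(3))
w=optics.camera_info("wrist");print({k:np.round(v,4).tolist() for k,v in w.items()}, (-np.array(w["R"]).T@w["t"]).round(3), (R.T@(-np.array(w["R"]).T@w["t"]-p)).round(4),(np.array(w["R"])@R).round(3))
E
```

```text
cup [0.5185 0.1866 0.099 ]
socket [ 0.6212 -0.1642  0.066 ]
socket ring [ 0.6196 -0.1623  0.077 ]
green1 [ 0.6567 -0.1747  0.077 ]
green2 [ 0.585  -0.1548  0.077 ]
key [ 0.5112 -0.1335  0.074 ]
blue [0.4163 0.2167 0.099 ]
black [0.6253 0.1681 0.099 ]
stripeA [0.5289 0.1813 0.099 ]
stripeB [0.508  0.1918 0.099 ]
lugA [0.5418 0.168  0.01  ]
lugB [0.4936 0.2011 0.01  ]
[0.18037912 0.59839691 0.23132813] [[-0.957  0.289  0.   ]
 [ 0.289  0.957  0.   ]
 [-0.     0.    -1.   ]]
{'fx': 325.1923, 'fy': 325.1923, 'cx': 273.4807, 'cy': 209.7205, 'R': [[0.2884, 0.9575, 0.0008], [0.9156, -0.2761, 0.2923], [0.2801, -0.0836, -0.9563]], 't': [-0.6255, -0.0378, 0.379]} [0.109 0.62  0.374] [ 7.480e-02  1.000e-04 -1.427e-01] [[ 0.     1.    -0.001]
 [-0.956 -0.    -0.292]
 [-0.292  0.001  0.956]]
```

```bash
cat >> h.py <<'E'
def go(x,y,z,psi):
    """fractions for a move to TCP x,y,z with tool x axis at psi deg, pointing down"""
    p,R,s=tool();d=R.T@(np.array([x,y,z])-p)/.8
    a=np.radians(psi);T=np.array([[np.cos(a),np.sin(a),0],[np.sin(a),-np.cos(a),0],[0,0,-1]])
    r=Ro.from_matrix(R.T@T).as_rotvec()/1.5
    print("t",round(s["time"],2),"p",p.round(4),"psi",np.degrees(np.arctan2(R[1,0],R[0,0])).round(2),"d",d.round(4),"r",r.round(4),"F",s["contact_force"].round(1),"g",round(s["gripper_width"],3),round(s["grasp_force"],1),"q6",s["joint_pos"][5].round(2))
E
A='{"dx":-0.5525,"dy":-0.37,"dz":0.012,"rz":0.154}'
python3 -m inch '[{"dx":-0.5525,"dy":-0.37,"dz":0.012,"rz":0.154},{"dx":-0.5525,"dy":-0.37,"dz":0.012,"rz":0.154},{"dx":-0.5525,"dy":-0.37,"dz":0.012,"rz":0.154},{"dx":-0.5525,"dy":-0.37,"dz":0.012,"rz":0.154},{"dx":-0.5525,"dy":-0.37,"dz":0.012,"rz":0.154}]' 1
python3 -c "from h import *;go(.5185,.187,.22,150)"
```

```text
t 0.7 p [0.1804 0.5984 0.2313] psi 163.23 d [-0.5531 -0.3704  0.0142] r [0.     0.     0.1539] F [ 0.1 -0.6  0.5] g 1.004 0.0 q6 -0.12validation failed for argument at $[0]...
```

```bash
python3 -m inch '[{"dx":-0.55,"dy":-0.37,"dz":0.014,"rx":0,"ry":0,"rz":0.154},{"dx":-0.55,"dy":-0.37,"dz":0.014,"rx":0,"ry":0,"rz":0.154},{"dx":-0.55,"dy":-0.37,"dz":0.014,"rx":0,"ry":0,"rz":0.154},{"dx":-0.55,"dy":-0.37,"dz":0.014,"rx":0,"ry":0,"rz":0.154},{"dx":-0.55,"dy":-0.37,"dz":0.014,"rx":0,"ry":0,"rz":0.154}]' 1
python3 -c "from h import *;go(.5185,.187,.22,150)"
```

```text
time: 1.2
tool_pos: [0.3396, 0.4034, 0.2263]
tool_rot: [0.0, 0.259, 0.966, 0.0]
contact_force: [0.4, 0.4, 0.5]
gripper_width: 0.997
grasp_force: 0.0
t 1.2 p [0.3396 0.4034 0.2263] psi 150.02 d [-0.3289 -0.1225  0.0079] r [0.0005 0.0002 0.0002] F [0.4 0.4 0.5] g 0.997 0.0 q6 -0.32
```

```bash
python3 -m inch '[{"dx":-0.329,"dy":-0.122,"dz":0.008,"rx":0,"ry":0,"rz":0},{"dx":-0.329,"dy":-0.122,"dz":0.008,"rx":0,"ry":0,"rz":0},{"dx":-0.329,"dy":-0.122,"dz":0.008,"rx":0,"ry":0,"rz":0},{"dx":-0.329,"dy":-0.122,"dz":0.008,"rx":0,"ry":0,"rz":0},{"dx":-0.329,"dy":-0.122,"dz":0.008,"rx":0,"ry":0,"rz":0}]' 1
python3 -m inch '[{"dx":-0.02,"dy":-0.007,"dz":0,"rx":0,"ry":0,"rz":0},{"dx":-0.02,"dy":-0.007,"dz":0,"rx":0,"ry":0,"rz":0},{"dx":-0.02,"dy":-0.007,"dz":0,"rx":0,"ry":0,"rz":0}]'
python3 - <<'E'
from h import *
go(.5185,.187,.22,150)
im=optics.grab_frame("wrist");cv2.imwrite("pics/w1.png",im[:,:,::-1])
print(proj(optics.camera_info("wrist"),[.5185,.187,.099],True), [(round(d["confidence"],2),np.round(d["bbox"]).tolist()) for d in nets.boxes_of("wrist","cup_orange")[:2]])
E
```

```text
time: 1.7
tool_pos: [0.4992, 0.2107, 0.2207]
tool_rot: [0.0, 0.259, 0.966, 0.0]
contact_force: [0.7, 0.8, -0.6]
gripper_width: 0.999
grasp_force: 0.0
time: 2.0
tool_pos: [0.5088, 0.2001, 0.2203]
tool_rot: [-0.0, 0.259, 0.966, 0.0]
contact_force: [0.3, -0.5, 0.2]
gripper_width: 0.999
grasp_force: 0.0
t 2.0 p [0.5088 0.2001 0.2203] psi 149.98 d [-0.0187 -0.0082  0.0003] r [ 0.0001 -0.0005 -0.0002] F [ 0.3 -0.5  0.2] g 0.999 0.0 q6 -0.81
[265.16631092 220.55387938] [(0.6, [264.0, 203.0, 49.0, 75.0]), (0.39, [85.0, 339.0, 114.0, 128.0])]
```

View pics/w1.png

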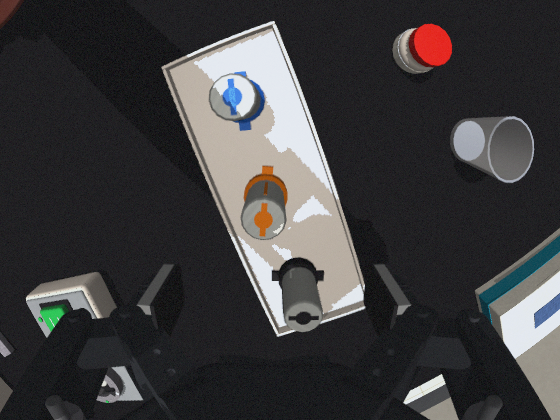

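```bash
cat >> h.py <<'E'
def orange(im,lo=(5,140,90),hi=(18,255,255)):
    h=cv2.cvtColor(im,cv2.COLOR_RGB2HSV);return cv2.inRange(h,lo,hi)
def bar(im,c,z,box):
    """centre and yaw (deg) of orange bar in box (u0,v0,u1,v1), on plane z"""
    m=orange(im);u0,v0,u1,v1=box
    n,l,st,ce=cv2.connectedComponentsWithStats(m[v0:v1,u0:u1]);k=1+np.argmax(st[1:,4])
    vs,us=np.nonzero(l==k);P=np.array([onz(c,u+u0,v+v0,z,True) for u,v in zip(us,vs)])[:,:2]
    m0=P.mean(0);w,V=np.linalg.eigh(np.cov((P-m0).T));d=V[:,1]
    t=(P-m0)@d;print("area",st[k,4],"centre",m0.round(4),"yaw",np.degrees(np.arctan2(d[1],d[0])).round(1),"len",np.ptp(t).round(4),"wid",np.ptp((P-m0)@V[:,0]).round(4))
E
python3 - <<'E'
from h import *
im=cv2.imread("pics/w1.png")[:,:,::-1].copy();c=optics.camera_info("wrist")
bar(im,c,.099,(245,198,285,238))
for p in [(267,166),(267,172)]: print(onz(c,*p,.013,True).round(4))
# rim circle of top: bright disc
E
```

```text
area 334 centre [0.5164 0.1862] yaw 146.4 len 0.0292 wid 0.0156
[0.4897 0.2039 0.013 ]
[0.4955 0.2006 0.013 ]
```

```bash
python3 -c "from h import *;go(.517,.1864,.055,147)"
```

```text
t 2.1 p [0.5084 0.2009 0.2203] psi 150.09 d [-0.0185 -0.0103  0.2066] r [ 0.0001 -0.0003  0.036 ] F [-0.6  0.2  0.6] g 1.003 0.0 q6 -0.81
```

```bash
python3 -m inch '[{"dx":-0.0185,"dy":-0.01,"dz":0,"rx":0,"ry":0,"rz":0.036},{"dx":-0.0185,"dy":-0.01,"dz":0.06,"rx":0,"ry":0,"rz":0.036},{"dx":-0.0185,"dy":-0.01,"dz":0.12,"rx":0,"ry":0,"rz":0.036},{"dx":-0.0185,"dy":-0.01,"dz":0.18,"rx":0,"ry":0,"rz":0.036},{"dx":-0.0185,"dy":-0.01,"dz":0.206,"rx":0,"ry":0,"rz":0.036}]'
python3 -c "from h import *;go(.517,.1864,.055,147)"
python3 -m inch '[{"dx":0,"dy":0,"dz":0,"rx":0,"ry":0,"rz":0},{"dx":0,"dy":0,"dz":0,"rx":0,"ry":0,"rz":0},{"dx":0,"dy":0,"dz":0,"rx":0,"ry":0,"rz":0},{"dx":0,"dy":0,"dz":0,"rx":0,"ry":0,"rz":0},{"dx":0,"dy":0,"dz":0,"rx":0,"ry":0,"rz":0}]' -1
python3 -m inch '[{"dx":0,"dy":0,"dz":0,"rx":0,"ry":0,"rz":0},{"dx":0,"dy":0,"dz":0,"rx":0,"ry":0,"rz":0},{"dx":0,"dy":0,"dz":0,"rx":0,"ry":0,"rz":0},{"dx":0,"dy":0,"dz":0,"rx":0,"ry":0,"rz":0},{"dx":0,"dy":0,"dz":0,"rx":0,"ry":0,"rz":0}]'
```

```text
time: 2.6
tool_pos: [0.5143, 0.1848, 0.0502]
tool_rot: [-0.003, 0.285, 0.959, -0.002]
contact_force: [0.1, 0.2, 0.2]
gripper_width: 0.997
grasp_force: 0.0
t 2.6 p [0.5143 0.1848 0.0502] psi 146.88 d [-0.0017  0.0035 -0.006 ] r [-0.0038 -0.0036 -0.0014] F [0.1 0.2 0.2] g 0.997 0.0 q6 -0.78
time: 3.1
tool_pos: [0.52, 0.1858, 0.0584]
tool_rot: [0.002, 0.285, 0.959, 0.001]
contact_force: [-1.5, -1.1, 5.3]
gripper_width: 0.455
grasp_force: 60.2
time: 3.6
tool_pos: [0.52, 0.1858, 0.0584]
tool_rot: [0.002, 0.285, 0.959, 0.001]
contact_force: [0.4, -0.2, 6.1]
gripper_width: 0.453
grasp_force: 60.3
```

```bash
python3 -m inch '[{"dx":0,"dy":0,"dz":-0.04,"rx":0,"ry":0,"rz":0},{"dx":0,"dy":0,"dz":-0.10,"rx":0,"ry":0,"rz":0},{"dx":0,"dy":0,"dz":-0.16,"rx":0,"ry":0,"rz":0},{"dx":0,"dy":0,"dz":-0.18,"rx":0,"ry":0,"rz":0}]'
python3 -c "from h import *;go(.684,-.10,.2,224.5)"
```

```text
time: 4.0
tool_pos: [0.5208, 0.186, 0.2064]
tool_rot: [0.005, 0.285, 0.959, 0.003]
contact_force: [1.3, 0.4, -2.0]
gripper_width: 0.455
grasp_force: 61.2
t 4.0 p [0.5208 0.186  0.2064] psi 146.89 d [-0.366  -0.1881  0.0093] r [ 9.00e-04  7.70e-03 -9.03e-01] F [ 1.3  0.4 -2. ] g 0.455 61.2 q6 -0.78
```

```bash
python3 -m inch '[{"dx":-0.366,"dy":-0.188,"dz":0.006,"rx":0,"ry":0,"rz":-0.9},{"dx":-0.366,"dy":-0.188,"dz":0.006,"rx":0,"ry":0,"rz":-0.9},{"dx":-0.366,"dy":-0.188,"dz":0.006,"rx":0,"ry":0,"rz":-0.9},{"dx":-0.366,"dy":-0.188,"dz":0.006,"rx":0,"ry":0,"rz":-0.9},{"dx":-0.366,"dy":-0.188,"dz":0.006,"rx":0,"ry":0,"rz":-0.9}]'
python3 -c "from h import *;go(.684,-.10,.2,224.5)"
```

```text
time: 4.5
tool_pos: [0.6385, -0.0273, 0.1944]
tool_rot: [-0.001, -0.079, 0.997, 0.0]
contact_force: [0.5, 0.2, -2.1]
gripper_width: 0.457
grasp_force: 61.1
t 4.5 p [ 0.6385 -0.0273  0.1944] psi -170.97 d [-0.0419 -0.0986 -0.0071] r [ 0.0009 -0.0009 -0.4127] F [ 0.5  0.2 -2.1] g 0.457 61.1 q6 -1.89
```

```bash
python3 -m inch '[{"dx":-0.042,"dy":-0.099,"dz":-0.007,"rx":0,"ry":0,"rz":-0.413},{"dx":-0.042,"dy":-0.099,"dz":-0.007,"rx":0,"ry":0,"rz":-0.413},{"dx":-0.042,"dy":-0.099,"dz":-0.007,"rx":0,"ry":0,"rz":-0.413},{"dx":-0.042,"dy":-0.099,"dz":-0.007,"rx":0,"ry":0,"rz":-0.413},{"dx":-0.042,"dy":-0.099,"dz":-0.007,"rx":0,"ry":0,"rz":-0.413}]'
python3 -m inch '[{"dx":0,"dy":0,"dz":0,"rx":0,"ry":0,"rz":0},{"dx":0,"dy":0,"dz":0,"rx":0,"ry":0,"rz":0},{"dx":0,"dy":0,"dz":0,"rx":0,"ry":0,"rz":0}]'
python3 - <<'E'
from h import *
go(.684,-.10,.2,224.5)
c=optics.camera_info("wrist");im=optics.grab_frame("wrist");cv2.imwrite("pics/w2.png",im[:,:,::-1])
np.save("w2.npy",c,allow_pickle=True)
print(proj(c,[.62,-.163,.066],True))
cv2.imwrite("pics/w2c.png",cv2.resize(im[0:420,80:480,::-1],None,fx=1.42,fy=1.42,interpolation=cv2.INTER_CUBIC))
E
```

```text
time: 5.0
tool_pos: [0.683, -0.0992, 0.1996]
tool_rot: [-0.001, -0.376, 0.927, 0.001]
contact_force: [-0.5, 0.2, -1.9]
gripper_width: 0.457
grasp_force: 61.3
time: 5.3
tool_pos: [0.6835, -0.0986, 0.2014]
tool_rot: [-0.0, -0.376, 0.927, 0.0]
contact_force: [-0.1, -0.8, -2.5]
gripper_width: 0.457
grasp_force: 61.3
t 5.3 p [ 0.6835 -0.0986  0.2014] psi -135.88 d [ 0.0008 -0.0017  0.0018] r [ 0.0001 -0.0001 -0.0044] F [-0.1 -0.8 -2.5] g 0.457 61.3 q6 -2.59
[270.52852894  94.46895736]
```

View pics/w2c.png

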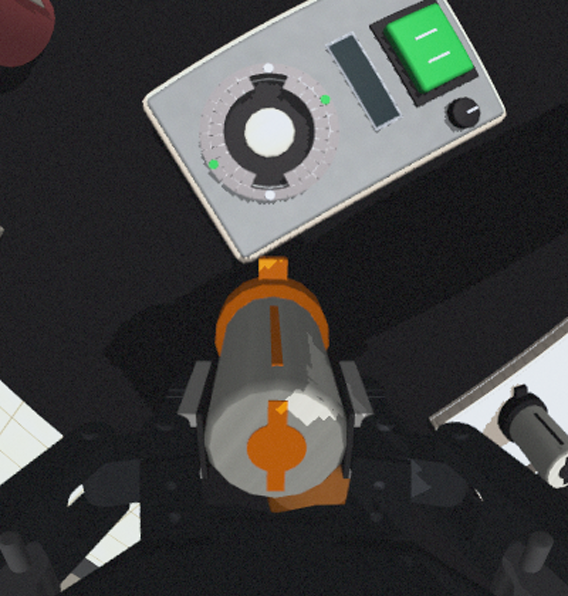

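Run:
```python
from h import *
c=np.load("w2.npy",allow_pickle=True).item();im=cv2.imread("pics/w2.png")[:,:,::-1].copy()
f=lambda x,y:(80+(x+.5)/1.42-.5,(y+.5)/1.42-.5)
hsv=cv2.cvtColor(im,cv2.COLOR_RGB2HSV)
def cen(p,m,r=6):
    u,v=map(int,np.round(f(*p)));w=m[v-r:v+r+1,u-r:u+r+1].astype(float);ys,xs=np.mgrid[v-r:v+r+1,u-r:u+r+1]
    return (xs*w).sum()/w.sum(),(ys*w).sum()/w.sum(),int((w>0).sum())
g=(cv2.inRange(hsv,(45,90,60),(80,255,255))>0);wh=(cv2.inRange(hsv,(0,0,215),(180,40,255))>0)
D={}
for n,p,m in [("g1",(213,164),g),("g2",(325,99),g),("w1",(268,67),wh),("w2",(270,195),wh)]:
    u,v,k=cen(p,m);D[n]=onz(c,u,v,.077,True);print(n,(round(u,1),round(v,1)),k,D[n].round(4))
ang=lambda d:np.degrees(np.arctan2(d[1],d[0])).round(2)
print("centre g",((D["g1"]+D["g2"])/2).round(4),"w",((D["w1"]+D["w2"])/2).round(4),"mill yaw",ang(D["g1"]-D["g2"]),"gap",ang(D["w1"]-D["w2"]),np.linalg.norm(D["g1"]-D["g2"]),np.linalg.norm(D["w1"]-D["w2"]))
u,v,k=cen((269,132),wh,20);print("disc",k,onz(c,u,v,.066,True).round(4))
u,v,k=cen((433,47),g,30);print("key",k,onz(c,u,v,.074,True).round(4))
# cup in hand: underside z = tcp - .054 approx
p,R,s=tool()
for h in (.050,.054):
    zb=p[2]-h
    A=onz(c,*f(273,258),zb+.009,True);top=onz(c,*f(276.5,447),zb+.095,True);b1=onz(c,*f(277,402),zb+.095,True);b2=onz(c,*f(276.5,490),zb+.095,True)
    st1=onz(c,*f(275,306),zb+.03,True)
    T=lambda X:(R.T@(X-p)).round(4)[:2]
    print(h,"lugtip",T(A),"topc",T(top),T(b1),T(b2))
```

```text
g1 (np.float64(229.8), np.float64(115.3)) 36 [ 0.6555 -0.1747  0.077 ]
g2 (np.float64(308.7), np.float64(69.7)) 35 [ 0.5839 -0.1551  0.077 ]
w1 (np.float64(268.8), np.float64(47.4)) 35 [ 0.5931 -0.1909  0.077 ]
w2 (np.float64(269.7), np.float64(136.7)) 35 [ 0.6458 -0.1388  0.077 ]
centre g [ 0.6197 -0.1649  0.077 ] w [ 0.6195 -0.1648  0.077 ] mill yaw -15.36 gap -135.3 0.07430341210353295 0.07415673806373932
disc 869 [ 0.6195 -0.1649  0.066 ]
key 2203 [ 0.5131 -0.1353  0.074 ]
0.05 lugtip [ 0.0354 -0.0004] topc [0.005  0.0007] [0.0184 0.0008] [-0.0098  0.0007]
0.054 lugtip [ 0.0345 -0.0004] topc [0.0021 0.0007] [0.0161 0.0009] [-0.0132  0.0008]
```

```bash
python3 -c "from h import *;go(.6212,-.1633,.145,-135.5)"
```

```text
t 5.35 p [ 0.6836 -0.0986  0.2016] psi -135.86 d [ 0.1123 -0.0038  0.0708] r [-0.     -0.     -0.0042] F [-0.1  0.1 -1.7] g 0.453 61.3 q6 -2.59
```

```bash
python3 -m inch '[{"dx":0.056,"dy":-0.002,"dz":0,"rx":0,"ry":0,"rz":-0.004},{"dx":0.1123,"dy":-0.004,"dz":0.02,"rx":0,"ry":0,"rz":-0.004},{"dx":0.1123,"dy":-0.004,"dz":0.05,"rx":0,"ry":0,"rz":-0.004},{"dx":0.1123,"dy":-0.004,"dz":0.0708,"rx":0,"ry":0,"rz":-0.004},{"dx":0.1123,"dy":-0.004,"dz":0.0708,"rx":0,"ry":0,"rz":-0.004}]'
python3 -m inch '[{"dx":0,"dy":0,"dz":0,"rx":0,"ry":0,"rz":0},{"dx":0,"dy":0,"dz":0,"rx":0,"ry":0,"rz":0}]'
python3 - <<'E'
from h import *
go(.6212,-.1633,.140,-135.5)
c=optics.camera_info("wrist");im=optics.grab_frame("wrist");np.save("w3.npy",c,allow_pickle=True);cv2.imwrite("pics/w3.png",im[:,:,::-1])
im2=optics.grab_frame("side");b=im2[200:320,230:390]
o=np.zeros((420,780,3),np.uint8);o[:,:400]=im[:,80:480];o[:285,400:780]=cv2.resize(b,(380,285),interpolation=cv2.INTER_CUBIC)
cv2.imwrite("pics/w3c.png",o[:,:,::-1])
E
```

```text
time: 5.85
tool_pos: [0.6196, -0.1627, 0.1413]
tool_rot: [-0.002, -0.379, 0.926, 0.002]
contact_force: [-0.3, -0.4, -3.0]
gripper_width: 0.452
grasp_force: 61.3
time: 6.05
tool_pos: [0.6228, -0.1635, 0.1465]
tool_rot: [0.001, -0.379, 0.925, -0.001]
contact_force: [0.9, -0.5, -1.8]
gripper_width: 0.456
grasp_force: 61.4
t 6.05 p [ 0.6228 -0.1635  0.1465] psi -135.43 d [0.0012 0.0016 0.0081] r [-0.0015  0.0007  0.0008] F [ 0.9 -0.5 -1.8] g 0.456 61.4 q6 -2.72
```

View pics/w3c.png

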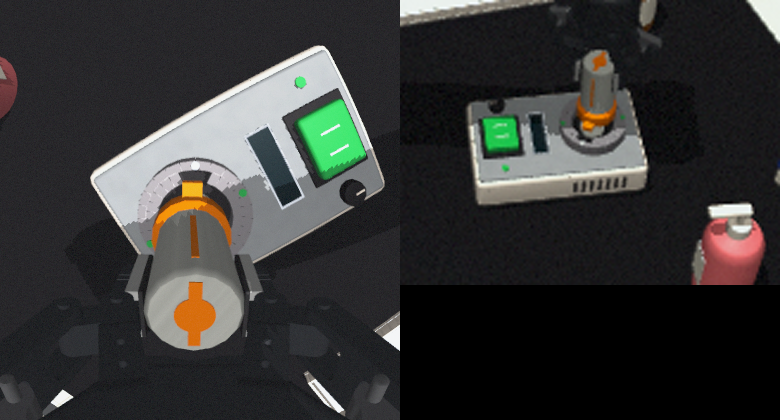

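```bash
python3 -m inch '[{"dx":0.001,"dy":0.001,"dz":0.006,"rx":0,"ry":0,"rz":0},{"dx":0.001,"dy":0.001,"dz":0.012,"rx":0,"ry":0,"rz":0},{"dx":0.001,"dy":0.001,"dz":0.018,"rx":0,"ry":0,"rz":0},{"dx":0.001,"dy":0.001,"dz":0.024,"rx":0,"ry":0,"rz":0},{"dx":0.001,"dy":0.001,"dz":0.024,"rx":0,"ry":0,"rz":0}]'
python3 -m inch '[{"dx":0,"dy":0,"dz":0.004,"rx":0,"ry":0,"rz":0},{"dx":0,"dy":0,"dz":0.008,"rx":0,"ry":0,"rz":0},{"dx":0,"dy":0,"dz":0.010,"rx":0,"ry":0,"rz":0},{"dx":0,"dy":0,"dz":0.010,"rx":0,"ry":0,"rz":0}]'
python3 -c "from h import *;go(.6212,-.1633,.1154,-135.5)"
```

```text
time: 6.65
tool_pos: [0.6195, -0.1635, 0.1242]
tool_rot: [-0.001, -0.379, 0.926, 0.001]
contact_force: [-0.1, -0.4, -3.7]
gripper_width: 0.456
grasp_force: 61.4
time: 7.05
tool_pos: [0.6207, -0.1639, 0.1188]
tool_rot: [0.0, -0.379, 0.925, -0.0]
contact_force: [-1.7, -0.2, 2.8]
gripper_width: 0.454
grasp_force: 61.6
t 7.05 p [ 0.6207 -0.1639  0.1188] psi -135.49 d [-0.001   0.0001  0.0042] r [-0.0005  0.0003  0.0002] F [-1.7 -0.2  2.8] g 0.454 61.6 q6 -2.72
```

```bash
python3 -m inch '[{"dx":0,"dy":0,"dz":0.003,"rx":0,"ry":0,"rz":0},{"dx":0,"dy":0,"dz":0.006,"rx":0,"ry":0,"rz":0},{"dx":0,"dy":0,"dz":0.008,"rx":0,"ry":0,"rz":0},{"dx":0,"dy":0,"dz":0.008,"rx":0,"ry":0,"rz":0}]'
python3 -c "from h import *;go(.6212,-.1633,.1154,-135.5)"
```

```text
time: 7.45
tool_pos: [0.621, -0.1639, 0.1144]
tool_rot: [0.0, -0.379, 0.925, -0.0]
contact_force: [-5.9, 2.3, 14.6]
gripper_width: 0.458
grasp_force: 61.8
t 7.45 p [ 0.621  -0.1639  0.1144] psi -135.48 d [-0.0008  0.0004 -0.0012] r [-0.0006  0.0004  0.0002] F [-5.9  2.3 14.6] g 0.458 61.8 q6 -2.72
```

```bash
python3 -m inch '[{"dx":0.0006,"dy":0.002,"dz":-0.001,"rx":0,"ry":0,"rz":0},{"dx":0.0008,"dy":0.0017,"dz":-0.001,"rx":0,"ry":0,"rz":0.08},{"dx":0.001,"dy":0.0014,"dz":-0.001,"rx":0,"ry":0,"rz":0.16},{"dx":0.0012,"dy":0.001,"dz":-0.001,"rx":0,"ry":0,"rz":0.24},{"dx":0.0014,"dy":0.0007,"dz":-0.001,"rx":0,"ry":0,"rz":0.32}]'
python3 -c "from h import *;go(.6212,-.1633,.1154,-195.5);print(state()['ft_torque'])"
```

```text
time: 7.95
tool_pos: [0.6203, -0.1648, 0.1146]
tool_rot: [0.001, -0.146, 0.989, -0.001]
contact_force: [-2.9, 0.0, 9.4]
gripper_width: 0.457
grasp_force: 62.0
t 7.95 p [ 0.6203 -0.1648  0.1146] psi -163.26 d [-0.0016  0.0015 -0.001 ] r [-0.001   0.002   0.3752] F [-2.9  0.   9.4] g 0.457 62.0 q6 -2.24
[0.29514288 0.46232072 0.18108357]
```

```bash
python3 -m inch '[{"dx":0,"dy":-0.0003,"dz":0,"rx":0,"ry":0,"rz":0.09},{"dx":0,"dy":-0.0006,"dz":0,"rx":0,"ry":0,"rz":0.18},{"dx":0,"dy":-0.001,"dz":0,"rx":0,"ry":0,"rz":0.27},{"dx":0,"dy":-0.0013,"dz":0,"rx":0,"ry":0,"rz":0.35},{"dx":0,"dy":-0.0013,"dz":0,"rx":0,"ry":0,"rz":0.37}]'
python3 -c "from h import *;go(.6212,-.1633,.1154,-195.5);print(state()['ft_torque'])"
python3 -m inch '[{"dx":0,"dy":0,"dz":0,"rx":0,"ry":0,"rz":0.01},{"dx":0,"dy":0,"dz":0,"rx":0,"ry":0,"rz":0.02},{"dx":0,"dy":0,"dz":0,"rx":0,"ry":0,"rz":0.02}]'
python3 -c "from h import *;go(.6212,-.1633,.1154,-195.5);print(state()['ft_torque'])"
```

```text
time: 8.45
tool_pos: [0.621, -0.1648, 0.1145]
tool_rot: [0.002, 0.13, 0.992, 0.001]
contact_force: [-1.3, 2.9, 9.4]
gripper_width: 0.458
grasp_force: 61.9
t 8.45 p [ 0.621  -0.1648  0.1145] psi 165.09 d [ 0.0002  0.0019 -0.0011] r [0.0011 0.0024 0.0068] F [-1.3  2.9  9.4] g 0.458 61.9 q6 -1.69
[0.91301419 0.16341597 0.33345276]
time: 8.75
tool_pos: [0.6212, -0.1644, 0.1145]
tool_rot: [0.002, 0.143, 0.99, 0.001]
contact_force: [-1.7, 3.9, 8.7]
gripper_width: 0.458
grasp_force: 61.9
t 8.75 p [ 0.6212 -0.1644  0.1145] psi 163.56 d [ 0.0004  0.0014 -0.0012] r [ 0.0014  0.0027 -0.0109] F [-1.7  3.9  8.7] g 0.458 61.9 q6 -1.66
[0.91625794 0.04341665 0.42462419]
```

```bash
python3 -m inch '[{"dx":0,"dy":0,"dz":0,"rx":0,"ry":0,"rz":0},{"dx":0,"dy":0,"dz":0,"rx":0,"ry":0,"rz":0},{"dx":0,"dy":0,"dz":0,"rx":0,"ry":0,"rz":0},{"dx":0,"dy":0,"dz":0,"rx":0,"ry":0,"rz":0},{"dx":0,"dy":0,"dz":0,"rx":0,"ry":0,"rz":0}]' 1
python3 -m inch '[{"dx":0,"dy":0,"dz":-0.02,"rx":0,"ry":0,"rz":0},{"dx":0,"dy":0,"dz":-0.07,"rx":0,"ry":0,"rz":0},{"dx":0,"dy":0,"dz":-0.12,"rx":0,"ry":0,"rz":0},{"dx":0,"dy":0,"dz":-0.12,"rx":0,"ry":0,"rz":0},{"dx":0,"dy":0,"dz":-0.12,"rx":0,"ry":0,"rz":0}]'
python3 - <<'E'
from h import *
go(.5106,-.135,.2,164.65)
c=optics.camera_info("wrist");im=optics.grab_frame("wrist");np.save("w4.npy",c,allow_pickle=True);cv2.imwrite("pics/w4.png",im[:,:,::-1])
s=optics.grab_frame("side")[200:320,230:390]
o=np.zeros((420,780,3),np.uint8);o[:,:400]=im[:,80:480];o[:285,400:780]=cv2.resize(s,(380,285),interpolation=cv2.INTER_CUBIC)
cv2.imwrite("pics/w4c.png",o[:,:,::-1])
E
```

```text
time: 9.25
tool_pos: [0.6192, -0.1652, 0.1117]
tool_rot: [-0.0, 0.144, 0.99, 0.0]
contact_force: [-0.6, 1.0, -0.3]
gripper_width: 0.996
grasp_force: 0.0
time: 9.75
tool_pos: [0.6206, -0.1657, 0.2116]
tool_rot: [0.002, 0.144, 0.99, -0.001]
contact_force: [-0.8, -0.3, -1.8]
gripper_width: 0.997
grasp_force: 0.0
t 9.75 p [ 0.6206 -0.1657  0.2116] psi 163.5 d [ 0.1428 -0.0023  0.0137] r [-0.0003  0.0034 -0.0134] F [-0.8 -0.3 -1.8] g 0.997 0.0 q6 -1.66
```

View pics/w4c.png

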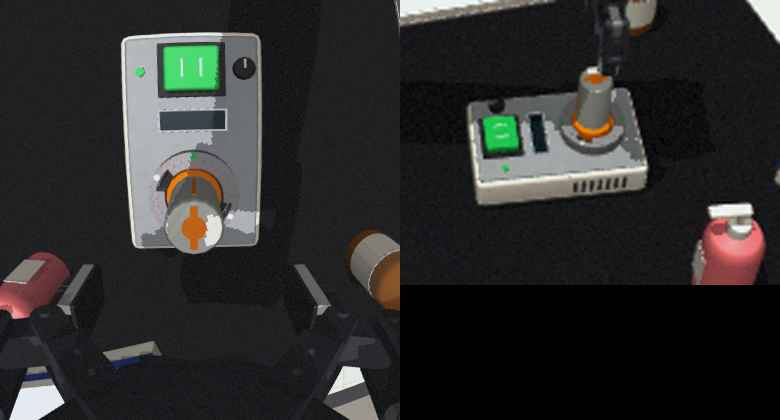

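Run:
```python
from h import *
c=np.load("w4.npy",allow_pickle=True).item();im=cv2.imread("pics/w4.png")[:,:,::-1].copy()
bar(im,c,.158,(255,203,295,254))
hsv=cv2.cvtColor(im,cv2.COLOR_RGB2HSV);g=cv2.inRange(hsv,(45,90,60),(80,255,255))[40:95,235:305]
vs,us=np.nonzero(g);print("key px",us.mean()+235,vs.mean()+40,onz(c,us.mean()+235,vs.mean()+40,.074,True).round(4),proj(c,[.5106,-.135,.074],True))
```

```text
area 617 centre [ 0.6184 -0.1647] yaw 163.6 len 0.0296 wid 0.0148
key px 270.8290218270008 67.85448666127729 [ 0.5113 -0.1353  0.074 ] [270.90867564  66.94898177]
```

```bash
python3 -m inch '[{"dx":0.06,"dy":-0.002,"dz":0,"rx":0,"ry":0,"rz":-0.013},{"dx":0.12,"dy":-0.002,"dz":0,"rx":0,"ry":0,"rz":-0.013},{"dx":0.1425,"dy":-0.002,"dz":0,"rx":0,"ry":0,"rz":-0.013},{"dx":0.1425,"dy":-0.002,"dz":0.05,"rx":0,"ry":0,"rz":-0.013},{"dx":0.1425,"dy":-0.002,"dz":0.1,"rx":0,"ry":0,"rz":-0.013}]' -1
python3 -m inch '[{"dx":0,"dy":0,"dz":0,"rx":0,"ry":0,"rz":0},{"dx":0,"dy":0,"dz":0,"rx":0,"ry":0,"rz":0},{"dx":0,"dy":0,"dz":0,"rx":0,"ry":0,"rz":0}]'
python3 -c "from h import *;go(.511,-.135,.064,164.65)"
```

```text
time: 10.35
tool_pos: [0.5094, -0.1342, 0.1276]
tool_rot: [0.001, 0.134, 0.991, -0.0]
contact_force: [0.7, 0.4, 0.0]
gripper_width: 0.142
grasp_force: 0.0
time: 10.65
tool_pos: [0.5109, -0.1348, 0.1301]
tool_rot: [0.001, 0.134, 0.991, -0.0]
contact_force: [0.3, 0.2, -0.0]
gripper_width: -0.001
grasp_force: 0.0
t 10.65 p [ 0.5109 -0.1348  0.1301] psi 164.61 d [-0.     -0.0002  0.0826] r [-0.0002  0.0017 -0.0005] F [ 0.3  0.2 -0. ] g -0.001 0.0 q6 -1.7
```

```bash
python3 -m inch '[{"dx":0,"dy":0,"dz":0.03,"rx":0,"ry":0,"rz":0},{"dx":0,"dy":0,"dz":0.055,"rx":0,"ry":0,"rz":0},{"dx":0,"dy":0,"dz":0.067,"rx":0,"ry":0,"rz":0},{"dx":0,"dy":0,"dz":0.072,"rx":0,"ry":0,"rz":0},{"dx":0,"dy":0,"dz":0.076,"rx":0,"ry":0,"rz":0}]'
python3 -m inch '[{"dx":0,"dy":0,"dz":0.003,"rx":0,"ry":0,"rz":0},{"dx":0,"dy":0,"dz":0.006,"rx":0,"ry":0,"rz":0},{"dx":0,"dy":0,"dz":0.009,"rx":0,"ry":0,"rz":0},{"dx":0,"dy":0,"dz":0.009,"rx":0,"ry":0,"rz":0},{"dx":0,"dy":0,"dz":0.009,"rx":0,"ry":0,"rz":0}]'
python3 -c "from h import *;go(.511,-.135,.064,164.65)"
```

```text
time: 11.15
tool_pos: [0.5103, -0.1346, 0.069]
tool_rot: [0.0, 0.134, 0.991, -0.0]
contact_force: [-4.7, 1.6, 6.3]
gripper_width: 0.002
grasp_force: 2.8
time: 11.65
tool_pos: [0.5104, -0.1346, 0.0639]
tool_rot: [-0.0, 0.134, 0.991, -0.0]
contact_force: [-9.2, 2.9, 15.9]
gripper_width: 0.0
grasp_force: 8.1
t 11.65 p [ 0.5104 -0.1346  0.0639] psi 164.63 d [-0.0009 -0.0003 -0.0001] r [-0.0002 -0.0001 -0.0003] F [-9.2  2.9 15.9] g 0.0 8.1 q6 -1.7
```

```bash
python3 -m inch '[{"dx":0,"dy":0,"dz":0,"rx":0,"ry":0,"rz":0},{"dx":0,"dy":0,"dz":0,"rx":0,"ry":0,"rz":0},{"dx":0,"dy":0,"dz":0,"rx":0,"ry":0,"rz":0},{"dx":0,"dy":0,"dz":0,"rx":0,"ry":0,"rz":0}]'
python3 - <<'E'
from h import *
im=optics.grab_frame("wrist")[:,80:480];s=optics.grab_frame("side")[200:320,230:390]
o=np.zeros((420,780,3),np.uint8);o[:,:400]=im;o[:285,400:780]=cv2.resize(s,(380,285),interpolation=cv2.INTER_CUBIC)
cv2.imwrite("pics/w5c.png",o[:,:,::-1])
E
```

```text
time: 12.05
tool_pos: [0.5104, -0.1346, 0.0639]
tool_rot: [-0.0, 0.134, 0.991, -0.0]
contact_force: [-9.8, 2.8, 15.4]
gripper_width: -0.003
grasp_force: 8.1
```

View pics/w5c.png

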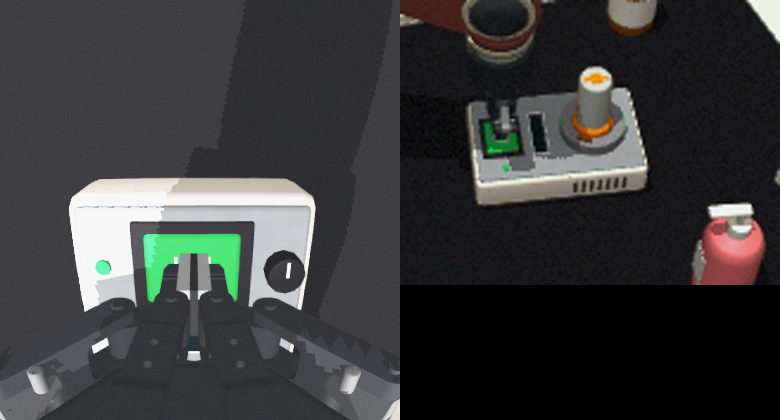

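The shut fingers (wrist crop about (193,275)) hold the key flush with its frame. In the side view the cup at about (595,100) stands upright and locked in the ring, clear of the gripper. The force is a steady 18 N, so I'm handing in.

```bash
python3 -c "from plant import ticket;print(ticket.job_done())"
```

```text
the job is handed in; nothing more can be done
None
```

The orange cup is fitted, locked in the socket (lugs about 1° off the mill's x axis) and released, the fingers hold the green key fully down at about 18 N, and the job was handed in at about 12 s; no verdict came back.

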